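# Lay the tin loaf down on the slicing paper

## Robot

A 6-joint arm with a two-finger parallel gripper is mounted at the origin on the work surface. World frame = base frame: x ahead of the robot, y to its left, z up, the work surface at z = 0. Lengths are in m, angles in degrees, forces in N, time in s.
With the tool pointing down it reaches from about 0.35 to 0.875 m from the base axis. Payload 4.2 kg.
Tool frame: the origin (TCP) lies midway between the tips of the shut fingers; the grasp point (between the pads) lies 19 mm behind it; x points along the fingers, y is the direction in which the jaws open and shut, and the axes are right-handed (so a half turn about x gives the same grasp; the last joint's range is limited). The gripper opens to 87 mm and grips with 3 to 60 N. Pads are 19 mm wide; open, the fingers measure 117 mm over their backs; the gripper's body (75 mm by 190 mm) begins 51 mm behind the grasp point.
Start: joints at [-50.787, 22.042, 0.453, 0, -68.411, -14.817], TCP at [0.258, -0.569, 0.223] pointing down, gripper open.
Joint ranges: [-179.83, 179.83], [-69.29, 118.12], [-61.27, 80.66], [-181.25, 117.63], [-171.15, -9.14], [-177.46, 177.46]. Speed limits (degrees/s): [159.86, 159.86, 180, 180, 180, 180].

## Interface

Orientations are given as [roll, pitch, yaw] about the fixed x, y, z axes, in that order (R = Rz(yaw) Ry(pitch) Rx(roll)).
In Python, from workcell import sense, get_image, finish_job, boxes_of, trace gives the robot as it stands. The module is installed in compiled form; this text tells all that it offers.
- The arm moves only by the tool jog_arm, never from a script. Its argument "series" is text: rows parted by semicolons, each of 7 numbers parted by spaces: the turn, a rotation vector about the tool's x, y, z in rad, then the shift along the tool's x, y, z in cm, then the opening in per cent of the stroke, from 0 (shut) to 100 (fully open). In form: wx wy wz x y z jaw; .... A call has 1 to 20 rows; each row shifts and turns the pose as measured when the row begins, along the tool's axes as they then stand; what a row does not reach is not made up. A row lasts 1/10 s, in which the tool goes at most 50 mm and 8.59 degrees, less where a joint would pass 70% of its speed; a pose out of reach is approached as far as the arm can. A call with a gripper value outside its range is refused whole. The fingers move at their own pace and stop on an object; "newtons" is the grip in N (left out, the last holds). Time passes only in rows, so rows that do not move let the fingers close. It gives the time, the measured TCP pose, the force and the opening at its end, in the units of the state.
- sense(): the state, without advancing time (a new reading comes with each control period).
- get_image(name): name is "scene" or "side" or "wrist"; returns a dict with "img" (480x640x3 uint8, red, green, blue), "camera_matrix" (3x3 intrinsics, pixels), "extrinsics" (4x4, takes a point from world to camera coordinates). Camera axes: x right, y up, looking along -z (the intrinsics and any distortion apply to the point x, -y, -z); pixel columns grow to the right and rows downward; lengths in m; the calibration is good to about 2 mm. A picture is of the moment at which its call begins. There is no depth.
- finish_job(): hands the job in, once; it reports no verdict.
Trained networks look in a picture, given as the dict that the camera call returned (one of the last four; its "shot" number tells which), for a name from the list of things; names that differ only in an ending like _2 or _b are one class to them, and where a whole thing is asked for, a point or a joint stands for the part that bears it (a point fixed in the world has none). Each returns a list of dicts, best first, with "confidence" (0 to 1); they miss things now and then, are a little off and sometimes report something else, mostly with a low value. They report only what shows in the picture. A call takes as long as a camera call. They do not tell look-alikes from the thing itself.
- boxes_of(thing, picture): "position" ([x, y, z] in m, in world coordinates, good to about 4 mm: the middle of the surface that is visible of it).
- trace(thing, picture): "pixels" (480x640 bool, what is visible of it).
The state is a dict: "t": time; "qpos": joint angles; "joint_vel": joint speeds; "joint_efforts": joint torques, N m; "eef_pos": TCP position; "orientation": TCP orientation; "wrist_force": force on the tool from outside, world axes, zero at the start; "moment": the same for the moment, N m; "finger_gap": finger opening in m.
Only numpy, scipy, OpenCV 4.12 (cv2) and the standard library are available. Lean on these libraries where they do the work, as an engineer would, in place of code of your own. Each camera call takes 0.05 s, during which the arm holds its last target. There are 200 camera calls.

## Task

At the bread stall, first push the little terracotta dish along the table until it is completely off the white paper sheet, still upright. Then tip over the tin loaf that stands on its end, by pushing high on its rounded crust, so that it drops onto its flat side and lies wholly on the paper, ready to be sliced. Only push with the fingers, never lift the dish or the loaf, and leave everything else on the stall where it is.

Things in the scene. Friction and masses are not known exactly. Their poses are not given: they have to be found in the camera images.
- paper: White sheet of paper lying flat on the orange table, fixed, 300 mm long (its x axis) by 190 mm wide (its y axis), with no thickness to speak of. Origin at its centre on the table surface (z = 0). The loaf stands at its -x end.
- loaf: Brown rigid tin loaf, 0.5 to 0.8 kg, standing on end on the paper's -x end: 190 mm tall, 88 mm wide (its y), 77 mm thick (its x). Origin: centre of the end it stands on; z runs up its length. Flat side: 38 mm out on its +x, facing the paper's +x to within 0.1 rad at the start. Rounded, scored crust: 39 mm out on its -x (half-round about its length, radius 44 mm).
- loaf_foot (a point): Centre of the loaf's end that is the lower one at the start (same point as the loaf's origin).
- loaf_top (a point): Centre of the loaf's other end, the upper one at the start, 190 mm from the first. Pushed on the crust at 150 mm height or more, the loaf tips about the lower edge of its flat side rather than sliding; it goes over by itself once leaning about 0.4 rad.
- dish: Small round terracotta dish, open and empty, 72 mm across at the rim (66 mm at the foot), 32 mm tall, about 0.14 kg, standing upright on the paper where the loaf is to lie. Origin at the centre of its underside. It slides when pushed low. The table beyond the paper's -y long edge, alongside its +x half, is clear for at least 130 mm.
- roll_a: Loose bread roll, 68 mm across, 40 mm tall, beside the paper's +y long edge; origin at the centre of its underside. Not to be disturbed.
- roll_b: The same kind of roll, beyond the paper's +x end. Not to be disturbed.
- jar: Amber honey jar, 66 mm across, 60 mm tall, on the table some 180 mm from the middle to the paper's +y side; origin at the centre of its underside. Not to be disturbed.
- boule: Round dark loaf, 180 mm across, 92 mm tall, at the right; origin at the centre of its underside. Not to be disturbed.
- knife: Bread knife lying flat at the left, 320 mm long (its x axis), 28 mm wide, 18 mm high; origin at the middle of its length on the table. Not to be disturbed.
- mug: White mug, 80 mm across, 90 mm tall, at the near right; origin at the centre of its underside. Not to be disturbed.
Things that resemble listed ones, but are neither listed nor needed, are in the scene too. What is shaped like the loaf but green is not meant. Leave any yellow look-alike of the dish alone.

How it is judged:
By the outcome, as a careful person would: the job done as asked, in the order asked, and still so for the second after the job is handed in, with the robot touching nothing.
It also fails if it takes over 50 s, if anything falls off the work surface, if the arm or the gripper's body presses on something with over 40 N, if the wrist force passes 120 N, or if a joint passes its speed limit or range.

## Working session

There is one attempt and no reset: what is moved stays moved. The work goes in short steps, Python scripts to look and compute and a tool call to move; the robot and the scene stay as the last step left them, time stands still between calls to the robot, and variables do not carry over. Pictures are saved under pics/ and viewed, about 8 in all and at most 12, crops included, and the job is handed in when it is done.

Besides the shell and the picture viewer there is one more tool, called after ">>>" as name(argument=value, ...), one argument or row to a line, values as JSON. jog_arm: Moves the arm, as the interface text tells. Its arguments: {"type":"object","properties":{"series":{"type":"string"},"newtons":{"type":"number"}},"required":["series"]}

```bash
mkdir -p pics; cat > h.py <<'E'
import numpy as np, cv2
from workcell import sense, get_image, finish_job, boxes_of, trace
def save(n,p): cv2.imwrite('pics/'+n,cv2.cvtColor(p,cv2.COLOR_RGB2BGR))
def proj(P,X):
    X=np.atleast_2d(X); c=(P['extrinsics']@np.c_[X,np.ones(len(X))].T)[:3]
    u=P['camera_matrix']@np.array([c[0],-c[1],-c[2]]); return (u[:2]/u[2]).T
def unproj(P,px,z=0):
    px=np.atleast_2d(px); r=np.linalg.inv(P['camera_matrix'])@np.c_[px,np.ones(len(px))].T
    r=np.array([r[0],-r[1],-r[2]]); R=P['extrinsics'][:3,:3]; t=P['extrinsics'][:3,3]
    o=-R.T@t; d=(R.T@r).T; return o+d*((z-o[2])/d[:,2])[:,None]
E
cat > a.py <<'E'
from h import *
print(sense())
for n in ['scene','side']:
    P=get_image(n); save(n+'0.png',P['img']); print(n,'cam at',(-P['extrinsics'][:3,:3].T@P['extrinsics'][:3,3]).round(3))
    for th in ['paper','loaf','dish','roll_a','jar','boule','knife','mug']:
        for b in boxes_of(th,P): print(th,np.round(b['position'],3),round(b['confidence'],2),proj(P,b['position']).round(0)[0])
E
python3 a.py
```

```text
{'t': 0.0, 'qpos': array([-5.07868191e+01,  2.20890482e+01,  3.79023659e-01, -2.75214773e-02,
       -6.84104968e+01, -1.48152654e+01]), 'joint_vel': array([ 0.07244919, -0.03437642, -0.0607147 , -0.08991272,  0.05829035,
        0.0457697 ]), 'joint_efforts': array([-9.91472803e-06, -3.90666246e+01,  1.87410057e+01,  4.21977773e+00,
        1.10237769e-02, -1.80341040e-04]), 'eef_pos': array([ 0.25791695, -0.56863748,  0.22147628]), 'orientation': array([ 92.83743769,  89.87679395, 117.2251996 ]), 'wrist_force': array([-0.20110995,  0.38790903,  0.29848204]), 'moment': array([0.00979814, 0.00225823, 0.00919142]), 'finger_gap': 0.0870886729368642}
scene cam at [ 1.322 -0.46   0.976]
paper [ 0.622  0.002 -0.   ] 0.66 [338. 291.]
paper [0.409 0.015 0.03 ] 0.43 [298. 225.]
paper [ 0.414 -0.385  0.059] 0.18 [138. 280.]
loaf [ 0.362 -0.243  0.13 ] 0.83 [186. 220.]
loaf [ 0.658 -0.147  0.142] 0.74 [285. 286.]
dish [0.538 0.067 0.016] 0.93 [343. 254.]
dish [0.36  0.125 0.015] 0.76 [326. 204.]
roll_a [0.529 0.165 0.029] 0.61 [375. 233.]
roll_a [0.408 0.013 0.031] 0.55 [297. 225.]
jar [ 0.466 -0.145  0.052] 0.63 [248. 257.]
boule [ 0.735 -0.373  0.076] 0.92 [196. 386.]
knife [0.488 0.38  0.008] 0.84 [432. 202.]
mug [ 0.414 -0.383  0.06 ] 0.58 [138. 279.]
side cam at [0.171 0.963 0.934]
paper [0.598 0.001 0.003] 0.63 [295. 263.]
loaf [ 0.623 -0.099  0.125] 0.91 [301. 207.]
loaf [ 0.329 -0.201  0.125] 0.85 [410. 211.]
dish [0.364 0.121 0.013] 0.89 [361. 312.]
dish [0.547 0.063 0.018] 0.77 [303. 277.]
roll_a [0.509 0.192 0.033] 0.7 [297. 310.]
roll_a [0.393 0.034 0.03 ] 0.6 [361. 283.]
jar [ 0.446 -0.11   0.041] 0.91 [359. 243.]
jar [ 0.596 -0.002  0.003] 0.3 [296. 262.]
boule [ 0.668 -0.345  0.076] 0.85 [317. 177.]
mug [ 0.412 -0.362  0.057] 0.51 [393. 196.]
```

View pics/scene0.png

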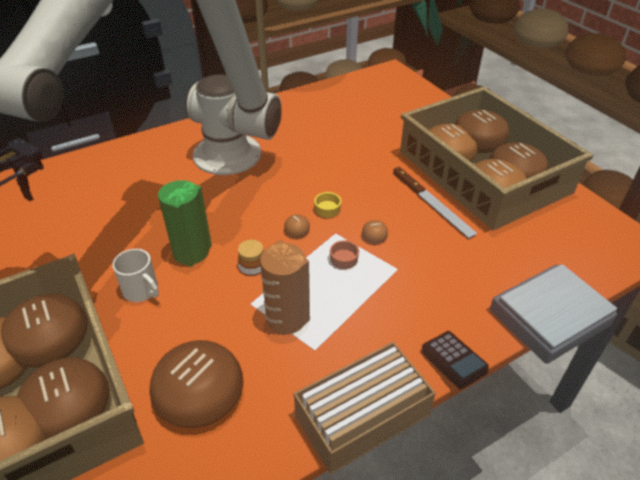

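View pics/side0.png

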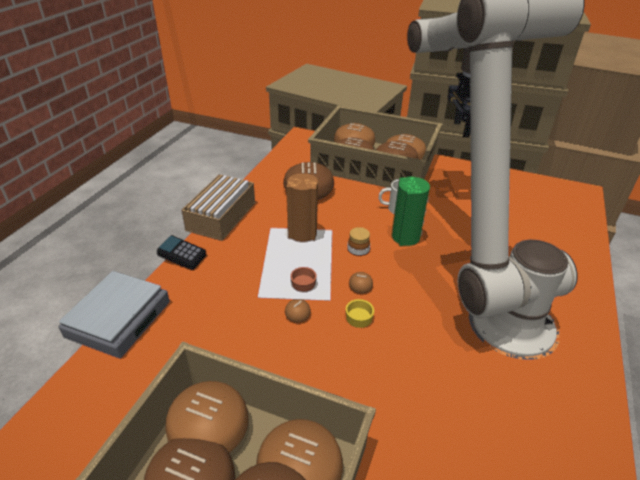

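The scene picture has the brown tin loaf at (285,286) and the green look-alike at (186,220). The terracotta dish on the paper is at (343,254) and the yellow one at (327,204). The rolls are at (297,226) and (375,232), and the jar at (250,257). I choose the brown loaf and the terracotta dish. The paper's +x points roughly along world +y, so its -y side is towards world +x. The side picture agrees: loaf (302,208), dish (303,278).

```bash
cat > m.py <<'E'
from h import *
from scipy.optimize import minimize
th=np.linspace(np.pi/2,3*np.pi/2,15); prof=np.r_[np.c_[5e-3+.044*np.cos(th),.044*np.sin(th)],[[.038,-.044],[.038,.044]]]
L=np.vstack([np.c_[prof,np.full(len(prof),z)] for z in (0,.19)])
a=np.linspace(0,2*np.pi,40); D=np.vstack([np.c_[r*np.cos(a),r*np.sin(a),0*a+z] for r,z in ((.033,0),(.036,.032))])
PAP=np.array([[.15,.095,0],[-.15,.095,0],[-.15,-.095,0],[.15,-.095,0]])
def place(M,p):
    c,s=np.cos(p[2]),np.sin(p[2]); return M@np.array([[c,-s,0],[s,c,0],[0,0,1]]).T+[p[0],p[1],0]
def hullmask(P,X):
    S=4; m=np.zeros((480*S,640*S),np.uint8); q=(proj(P,X)+.5)*S
    cv2.fillConvexPoly(m,cv2.convexHull(q.astype(np.int32)),1); return cv2.resize(m.astype(np.float32),(640,480),interpolation=cv2.INTER_AREA)
def fit(M,masks,Ps,p0,yaw=True,ign=None):
    def f(p):
        q=np.r_[p,0] if not yaw else p; e=0
        for i,(m,P) in enumerate(zip(masks,Ps)):
            d=np.abs(hullmask(P,place(M,q))-m)
            if ign is not None: d=d*(1-ign[i])
            e+=d.sum()/m.sum()
        return e
    n=len(p0); S=np.vstack([p0]+[np.array(p0)+np.eye(n)[i]*(.015 if i<2 else .15) for i in range(n)])
    r=minimize(f,p0,method='Nelder-Mead',options=dict(initial_simplex=S,xatol=2e-4,fatol=1e-4)); return r.x,r.fun
def best(th,P,near):
    T=[t['pixels'] for t in trace(th,P)]; q=proj(P,near)[0]
    T=[t for t in T if t.any()]; return min(T,key=lambda t:np.hypot(*(np.argwhere(t).mean(0)[::-1]-q))).astype(float)
E
cat > b.py <<'E'
from m import *
Ps=[get_image('scene'),get_image('side')]
ml=[best('loaf',P,[.645,-.11,.1]) for P in Ps]; md=[best('dish',P,[.54,.065,.016]) for P in Ps]
W=[]
for P in Ps:
    im=P['img'].astype(int); w=((im.min(2)>150)&(np.ptp(im,2)<50)).astype(np.uint8); n,l=cv2.connectedComponents(w)
    q=proj(P,[.60,.02,0])[0].astype(int); W.append((l==l[q[1],q[0]]).astype(float)); print(W[-1].sum(),im[q[1],q[0]])
pl,e=fit(L,ml,Ps,[.645,-.11,1.9]); print('loaf',pl,e)
ign=[cv2.dilate(np.maximum(x,y),np.ones((5,5))) for x,y in zip(ml,md)]
pp,e=fit(PAP,W,Ps,[.60,.0,1.9],ign=ign); print('paper',pp,e)
pd,e=fit(D,md,Ps,[.54,.065],False); print('dish',pd,e)
c,s=np.cos(pp[2]),np.sin(pp[2]); R=np.array([[c,s],[-s,c]])
for n,x in dict(dish=pd,loaf=pl[:2],roll_a=[.40,.022],roll_b=[.52,.178],jar=[.455,-.128],boule=[.70,-.36],roll=[.52,.178]).items(): print(n,'in paper',(R@(np.array(x)-pp[:2])).round(3))
print('corners',place(PAP,pp)[:,:2].round(3))
im=Ps[0]['img'].copy()
for M,p in ((L,pl),(PAP,pp),(D,np.r_[pd,0])):
    cv2.polylines(im,[cv2.convexHull(proj(Ps[0],place(M,p)).astype(np.int32))],1,(0,255,255))
save('fit.png',cv2.resize(im[190:370,220:440],None,fx=3,fy=3))
E
python3 b.py
```

```text
5031.0 [230 230 228]
3693.0 [219 216 218]
loaf [ 0.63874652 -0.14127974  2.26720747] 0.2744791315237648
paper [ 0.59512175 -0.01309579  1.91035229] 0.0944579835725246
dish [0.54333895 0.06697497] 0.28173915413124045
dish in paper [0.093 0.022]
loaf in paper [-0.135  0.002]
roll_a in paper [0.098 0.172]
roll_b in paper [0.205 0.007]
jar in paper [-0.062  0.17 ]
boule in paper [-0.362  0.017]
roll in paper [0.205 0.007]
corners [[ 0.456  0.097]
 [ 0.556 -0.186]
 [ 0.735 -0.123]
 [ 0.635  0.16 ]]
```

View pics/fit.png

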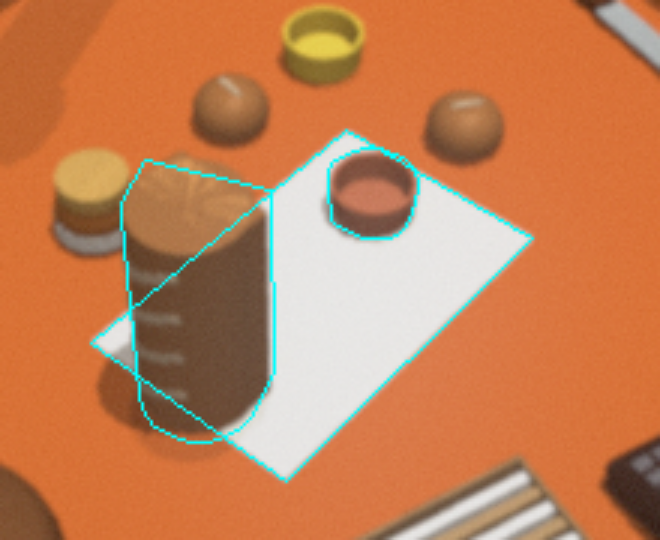

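The overlay shows that the paper and dish fits sit well, with the dish at about (372,195) in the crop, terracotta and on the paper. The loaf fit fell into a wrong yaw. I'll refit it with the yaw bounded and plan the moves.

```bash
cat > plan.py <<'E'
from h import *
from scipy.spatial.transform import Rotation as Ro, Slerp
PP=np.array([.595,-.013]); YAW=1.910
def pw(x,y): c,s=np.cos(YAW),np.sin(YAW); return np.array([PP[0]+c*x-s*y,PP[1]+s*x+c*y])
def down(jaw,tilt=0,dir=0):
    "tool x down, jaw axis along heading jaw (rad); fingertips lean by tilt toward heading dir"
    x=np.array([np.sin(tilt)*np.cos(dir),np.sin(tilt)*np.sin(dir),-np.cos(tilt)]); y=np.array([np.cos(jaw),np.sin(jaw),0]); y-=x*(x@y); y/=np.linalg.norm(y)
    return Ro.from_matrix(np.c_[x,y,np.cross(x,y)])
def rows(wps,step=.045,cur=None):
    "wps: list of (pos,Ro,jaw,step) -> print rows"
    s=sense(); p=s['eef_pos']; R=Ro.from_euler('xyz',s['orientation'],degrees=True); print('now',p.round(4),s['orientation'].round(1),s['qpos'].round(0)); out=[]
    for q,Rq,jaw,st in wps:
        q=np.array(q); w=(R.inv()*Rq).as_rotvec(); n=int(max(1,np.ceil(np.linalg.norm(q-p)/st),np.ceil(np.linalg.norm(w)/.13)))
        for i in range(n):
            pn=p+(q-p)/(n-i); Rn=R*Ro.from_rotvec((R.inv()*Rq).as_rotvec()/(n-i)); d=R.inv().apply(pn-p)*100; t=(R.inv()*Rn).as_rotvec()
            out.append(' '.join('%g'%v for v in np.r_[t.round(3),d.round(2),jaw])); p,R=pn,Rn
    for i in range(0,len(out),20): print('CALL',';'.join(out[i:i+20]))
E
cat > c.py <<'E'
from m import *; from plan import *
Ps=[get_image('scene'),get_image('side')]
ml=[best('loaf',P,[.645,-.11,.1]) for P in Ps]
for y in (1.81,1.91,2.01):
    from scipy.optimize import minimize as mi
    f=lambda p:sum(np.abs(hullmask(P,place(L,[p[0],p[1],y]))-m).sum()/m.sum() for P,m in zip(Ps,ml))
    r=mi(f,[.635,-.12],method='Nelder-Mead',options=dict(initial_simplex=[[.635,-.12],[.65,-.12],[.635,-.105]],xatol=2e-4)); print(y,r.x,r.fun)
c,s=np.cos(YAW),np.sin(YAW); print('in paper',np.array([[c,s],[-s,c]])@(r.x-PP))
R=down(YAW,.14,YAW-np.pi/2); R2=down(YAW+np.pi,.14,YAW-np.pi/2)
now=Ro.from_euler('xyz',sense()['orientation'],degrees=True); print([np.degrees((now.inv()*k).magnitude()) for k in (R,R2)])
p0=sense()['eef_pos']; a=pw(.093,.085); mid=np.array([.50,-.25])
if (now.inv()*R2).magnitude()<(now.inv()*R).magnitude(): R=R2
rows([([*p0[:2],.36],now,50,.045),([*mid,.36],now,50,.045),([*a,.36],R,50,.045),([*a,.10],R,50,.045)])
E
python3 c.py
```

```text
1.81 [ 0.63216919 -0.1415863 ] 0.16507138939509208
1.91 [ 0.63477144 -0.14112147] 0.17359799265506878
2.01 [ 0.63869996 -0.14221346] 0.21295784183881086
in paper [-0.13639143  0.00178407]
[np.float64(9.429584944205237), np.float64(175.05028057171128)]
now [ 0.2582 -0.5692  0.2226] [-84.   90.  -59.6] [-51.  22.   0.   0. -68. -15.]
CALL 0 0 0 -3.44 -0 0 50;0 0 0 -3.44 -0 0 50;0 0 0 -3.44 -0 0 50;0 0 0 -3.44 -0 0 50;0 0 0 -0 2.12 3.91 50;0 0 0 -0 2.12 3.91 50;0 0 0 -0 2.12 3.91 50;0 0 0 -0 2.12 3.91 50;0 0 0 -0 2.12 3.91 50;0 0 0 -0 2.12 3.91 50;0 0 0 -0 2.12 3.91 50;0 0 0 -0 2.12 3.91 50;0 0 0 -0 2.12 3.91 50;0.012 -0.02 -0.001 -0 3.95 1.54 50;0.012 -0.02 -0.001 0.03 3.97 1.49 50;0.012 -0.02 -0.001 0.05 3.99 1.44 50;0.012 -0.02 -0.001 0.08 4.01 1.39 50;0.012 -0.02 -0.001 0.1 4.02 1.34 50;0.012 -0.02 -0.001 0.12 4.04 1.29 50;0.012 -0.02 -0.001 0.15 4.05 1.23 50
CALL 0 0 0 4.29 -0 -0.6 50;0 0 0 4.29 -0 -0.6 50;-0 0 0 4.29 -0 -0.6 50;0 0 0 4.29 0 -0.6 50;-0 0 -0 4.29 0 -0.6 50;0 0 -0 4.29 0 -0.6 50
```

>>> jog_arm(
  series="0 0 0 -3.5 0 0 50;0 0 0 -3.5 0 0 50;0 0 0 -3.5 0 0 50;0 0 0 -3.5 0 0 50;0 0 0 0 2.1 3.9 50;0 0 0 0 2.1 3.9 50;0 0 0 0 2.1 3.9 50;0 0 0 0 2.1 3.9 50;0 0 0 0 2.1 3.9 50;0 0 0 0 2.1 3.9 50;0 0 0 0 2.1 3.9 50;0 0 0 0 2.1 3.9 50;0 0 0 0 2.1 3.9 50;0.012 -0.02 0 0 4 1.5 50;0.012 -0.02 0 0 4 1.5 50;0.012 -0.02 0 0 4 1.4 50;0.012 -0.02 0 0.1 4 1.4 50;0.012 -0.02 0 0.1 4 1.3 50;0.012 -0.02 0 0.1 4 1.3 50;0.012 -0.02 0 0.1 4 1.2 50",
)

```text
t: 3.4
eef_pos: [0.4939, 0.0626, 0.3694]
orientation: [3.4, 81.5, 22.2]
wrist_force: [0.9, -0.4, -0.3]
finger_gap: 0.0434
```

```bash
cat > d.py <<'E'
from m import *; from plan import *
P=get_image('wrist'); save('wrist1.png',P['img'])
for b in boxes_of('dish',P): print(np.round(b['position'],3),round(b['confidence'],2),proj(P,b['position'])[0].round())
m=best('dish',P,[.543,.067,.016]); print(fit(D,[m],[P],[.543,.067],False))
R=down(YAW,.14,YAW-np.pi/2); a=pw(.093,.085)
rows([([*a,.15],R,50,.045),([*a,.014],R,50,.03)])
E
python3 d.py
```

```text
[0.547 0.069 0.007] 0.63 [307. 179.]
(array([0.54334813, 0.06758778]), np.float64(0.0440708527789563))
now [0.4937 0.0629 0.3693] [ 3.3 81.6 22.4] [ 26.   1.  -7.   1. -74. -97.]
CALL -0.001 0.001 -0.001 4.29 -0.28 -0.93 50;-0.001 0.001 -0.001 4.3 -0.28 -0.92 50;-0.001 0.001 -0.001 4.3 -0.27 -0.92 50;-0.001 0.001 -0.001 4.3 -0.26 -0.91 50;-0.001 0.001 -0.001 4.3 -0.25 -0.91 50;0 0 0 2.69 0 -0.38 50;0 0 0 2.69 0 -0.38 50;0 0 0 2.69 0 -0.38 50;0 0 0 2.69 0 -0.38 50;0 0 -0 2.69 0 -0.38 50
```

View pics/wrist1.png

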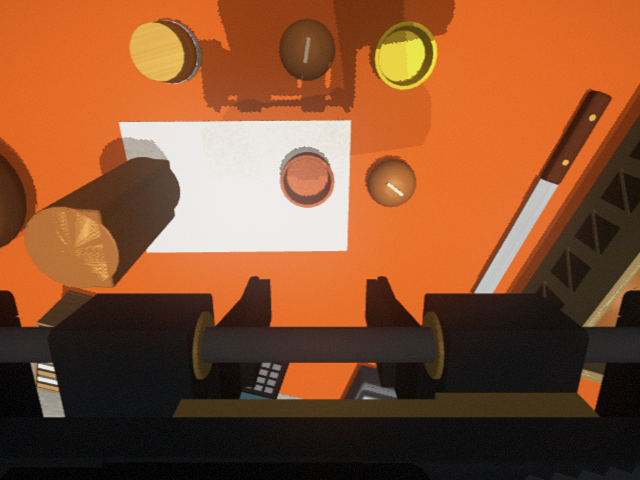

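The wrist view shows the terracotta dish at (307,179) on the paper, with roll_b at (391,183), roll_a at (307,50) and the yellow dish at (405,55), all clear of the descent. The dish fit agrees with the first one.

>>> jog_arm(
  series="0 0 0 4.3 -0.3 -0.9 50;0 0 0 4.3 -0.3 -0.9 50;0 0 0 4.3 -0.3 -0.9 50;0 0 0 4.3 -0.3 -0.9 50;0 0 0 4.3 -0.2 -0.9 50;0 0 0 2.7 0 -0.4 50;0 0 0 2.7 0 -0.4 50;0 0 0 2.7 0 -0.4 50;0 0 0 2.7 0 -0.4 50;0 0 0 2.6 0 -0.4 50;0 0 0 0 0 0 50",
)

```text
t: 4.65
eef_pos: [0.492, 0.0368, 0.007]
orientation: [1.8, 81.0, 20.1]
wrist_force: [-0.1, 0.3, 0.5]
finger_gap: 0.0435
```

```bash
cat > e.py <<'E'
from plan import *
R=down(YAW,.14,YAW-np.pi/2); c,s=np.cos(YAW),np.sin(YAW)
print('paper',np.array([[c,s],[-s,c]])@(sense()['eef_pos'][:2]-PP))
rows([([*pw(.093,.065),.013],R,50,.01),([*pw(.093,-.118),.013],R,50,.01)])
E
python3 e.py
```

```text
paper [0.08123211 0.08054457]
now [0.492  0.0368 0.007 ] [ 1.8 81.  20.1] [ 24.  23. -40.   2. -19. -97.]
CALL -0.007 0.006 -0.001 -0.12 0.4 0.54 50;-0.007 0.006 -0.001 -0.12 0.4 0.54 50;-0.007 0.006 -0.001 -0.12 0.4 0.54 50;0 0 0 0.13 -0 0.95 50;0 0 0 0.13 -0 0.95 50;0 0 0 0.13 -0 0.95 50;0 0 0 0.13 -0 0.95 50;0 0 0 0.13 -0 0.95 50;0 0 0 0.13 -0 0.95 50;0 0 0 0.13 -0 0.95 50;0 0 0 0.13 -0 0.95 50;0 0 0 0.13 -0 0.95 50;0 0 0 0.13 -0 0.95 50;0 0 0 0.13 -0 0.95 50;0 0 0 0.13 -0 0.95 50;0 0 0 0.13 -0 0.95 50;0 0 0 0.13 -0 0.95 50;0 0 0 0.13 -0 0.95 50;0 0 0 0.13 -0 0.95 50;0 0 0 0.13 0 0.95 50
CALL 0 0 0 0.13 0 0.95 50;-0 -0 0 0.13 -0 0.95 50
```

>>> jog_arm(
  series="0 0 0 -0.4 0.4 0.5 50;0 0 0 -0.2 0.4 0.5 50;0 0 0 0 0.4 0.5 50;0 0 0 0.1 0 0.9 50;0 0 0 0.1 0 0.9 50;0 0 0 0.1 0 0.9 50",
)

```text
t: 5.25
eef_pos: [0.5328, 0.0626, 0.0233]
orientation: [1.7, 80.5, 20.0]
wrist_force: [-1.6, -0.5, -0.9]
finger_gap: 0.0438
```

```bash
python3 e.py
```

```text
paper [0.09202305 0.0335384 ]
now [0.5328 0.0626 0.0233] [ 1.7 80.5 20. ] [ 24.  24. -33.   2. -23. -98.]
CALL -0.005 0.006 -0 0.12 0.01 -0.82 50;-0.005 0.006 -0 0.13 0.01 -0.82 50;-0.005 0.006 -0 0.13 0.02 -0.82 50;-0.005 0.006 -0 0.14 0.02 -0.82 50;0 0 0 0.13 -0 0.95 50;0 0 0 0.13 -0 0.95 50;0 0 0 0.13 -0 0.95 50;0 0 0 0.13 -0 0.95 50;0 0 0 0.13 -0 0.95 50;0 0 0 0.13 -0 0.95 50;0 0 0 0.13 -0 0.95 50;0 0 0 0.13 -0 0.95 50;0 0 0 0.13 -0 0.95 50;0 0 0 0.13 -0 0.95 50;0 0 0 0.13 -0 0.95 50;0 0 0 0.13 -0 0.95 50;0 0 0 0.13 -0 0.95 50;0 0 0 0.13 -0 0.95 50;0 0 0 0.13 -0 0.95 50;0 0 0 0.13 -0 0.95 50
CALL 0 0 0 0.13 0 0.95 50;0 0 0 0.13 0 0.95 50;0 0 -0 0.13 -0 0.95 50
```

>>> jog_arm(
  series="0 0 0 0.5 0 0.8 50;0 0 0 0.5 0 0.8 50;0 0 0 0.3 0 0.8 50;0 0 0 0.15 0 0.9 50;0 0 0 0.15 0 0.9 50;0 0 0 0.15 0 0.9 50",
)

```text
t: 5.85
eef_pos: [0.5869, 0.0802, 0.0128]
orientation: [1.7, 80.7, 19.9]
wrist_force: [-1.9, -0.5, 1.3]
finger_gap: 0.0435
```

```bash
sed -i 's/.([*]pw(.093,.065),.013.,R,50,.01),//; s/(\[\*pw(.093,.065),.013\],R,50,.01),//' e.py; python3 e.py
```

```text
paper [ 0.09056504 -0.02338195]
now [0.5869 0.0802 0.0128] [ 1.7 80.7 19.9] [ 24.  29. -26.   1. -26. -97.]
CALL -0.002 0.002 -0 0.15 0.04 0.93 50;-0.002 0.002 -0 0.15 0.04 0.93 50;-0.002 0.002 -0 0.15 0.04 0.93 50;-0.002 0.002 -0 0.14 0.04 0.93 50;-0.002 0.002 -0 0.14 0.04 0.93 50;-0.002 0.002 -0 0.14 0.03 0.94 50;-0.002 0.002 -0 0.14 0.03 0.94 50;-0.002 0.002 -0 0.14 0.03 0.94 50;-0.002 0.002 -0 0.13 0.03 0.94 50;-0.002 0.002 -0 0.13 0.03 0.94 50
```

>>> jog_arm(
  series="0 0 0 0.15 0 0.95 50;0 0 0 0.15 0 0.95 50;0 0 0 0.15 0 0.95 50;0 0 0 0.15 0 0.95 50;0 0 0 0.15 0 0.95 50;0 0 0 0.15 0 0.95 50;0 0 0 0.15 0 0.95 50;0 0 0 0.15 0 0.9 50;0 0 0 0.1 0 0.7 50;0 0 0 0.1 0 0.4 50;0 0 0 0 0 0 50",
)

```text
t: 6.95
eef_pos: [0.6797, 0.1109, 0.0126]
orientation: [1.7, 80.6, 19.9]
wrist_force: [0.1, 0.3, 0.6]
finger_gap: 0.0435
```

```bash
cat > f.py <<'E'
from m import *; from plan import *
Ps=[get_image('scene'),get_image('side')]; save('after.png',cv2.resize(Ps[0]['img'][180:360,220:460],None,fx=3,fy=3))
q=pw(.093,-.155); md=[best('dish',P,[*q,.016]) for P in Ps]
r=fit(D,md,Ps,q,False); c,s=np.cos(YAW),np.sin(YAW); M=np.array([[c,s],[-s,c]]); print(r,M@(r[0]-PP))
print('tcp',sense()['eef_pos'],M@(sense()['eef_pos'][:2]-PP))
E
python3 f.py
```

```text
(array([0.71523685, 0.12637806]), np.float64(1.0886681898584905)) [ 0.09142913 -0.15976188]
tcp [0.6789873  0.1106999  0.01279549] [ 0.08870586 -0.12036114]
```

View pics/after.png

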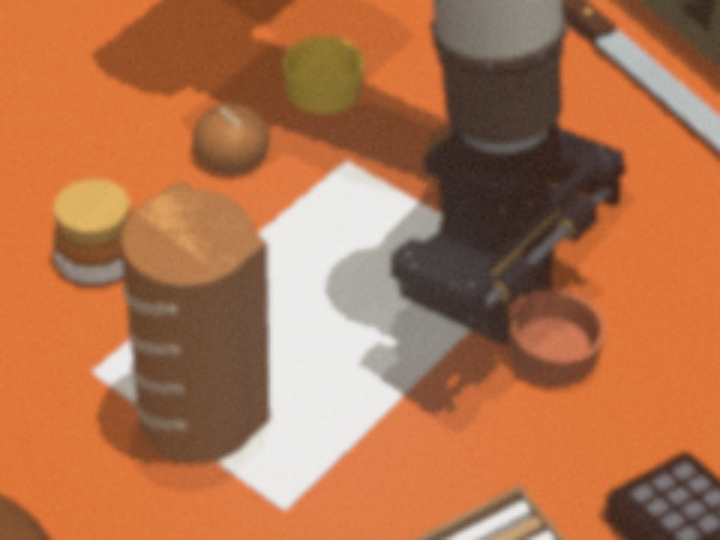

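The dish is upright on the orange table at (555,335) in the crop, fully off the paper. Its fitted centre is at paper y −0.160, so the rim clears the edge by about 28 mm. Next I retreat and go behind the loaf.

```bash
cat > g.py <<'E'
from plan import *
R0=down(YAW,.14,YAW-np.pi/2); Y=1.86; R=down(Y+np.pi/2); u=np.array([np.cos(Y),np.sin(Y)]); b=np.array([.633,-.141])-.11*u
rows([([*pw(.09,-.09),.02],R0,50,.035),([*pw(.09,-.06),.33],R0,50,.045),([*b,.33],R,50,.045)])
E
python3 g.py
```

```text
now [0.679  0.1107 0.0128] [ 1.7 80.6 19.9] [ 23.  35. -11.   1. -34. -95.]
CALL -0.021 0.024 -0.002 -1.21 0.07 -2.88 50;0 0 0 -4.45 -0 0.19 50;0 0 0 -4.45 -0 0.19 50;0 0 0 -4.45 0 0.19 50;0 0 0 -4.45 0 0.19 50;0 0 0 -4.45 -0 0.19 50;0 0 0 -4.45 -0 0.19 50;-0 -0 0 -4.45 0 0.19 50;-0.127 0.009 0.009 -0.08 -2.78 -0.6 50;-0.127 0.009 0.009 -0.1 -2.68 -0.94 50;-0.127 0.009 0.009 -0.11 -2.54 -1.27 50;-0.127 0.009 0.009 -0.12 -2.35 -1.58 50;-0.127 0.009 0.009 -0.13 -2.14 -1.87 50;-0.127 0.009 0.009 -0.13 -1.88 -2.13 50;-0.127 0.009 0.009 -0.12 -1.6 -2.35 50;-0.127 0.009 0.009 -0.11 -1.29 -2.53 50;-0.127 0.009 0.009 -0.1 -0.96 -2.67 50;-0.127 0.009 0.009 -0.08 -0.61 -2.77 50;-0.127 0.009 0.009 -0.05 -0.25 -2.83 50;-0.127 0.009 0.009 -0.03 0.11 -2.84 50
```

>>> jog_arm(
  series="0 0 0 -1 0 -2.9 50;0 0 0 -4.5 0 0.2 50;0 0 0 -4.5 0 0.2 50;0 0 0 -4.5 0 0.2 50;0 0 0 -4.5 0 0.2 50;0 0 0 -4.5 0 0.2 50;0 0 0 -4.5 0 0.2 50;0 0 0 -4.5 0 0.2 50;-0.127 0.009 0.009 -0.1 -2.8 -0.6 50;-0.127 0.009 0.009 -0.1 -2.7 -0.9 50;-0.127 0.009 0.009 -0.1 -2.5 -1.3 50;-0.127 0.009 0.009 -0.1 -2.4 -1.6 50;-0.127 0.009 0.009 -0.1 -2.1 -1.9 50;-0.127 0.009 0.009 -0.1 -1.9 -2.1 50;-0.127 0.009 0.009 -0.1 -1.6 -2.4 50;-0.127 0.009 0.009 -0.1 -1.3 -2.5 50;-0.127 0.009 0.009 -0.1 -1 -2.7 50;-0.127 0.009 0.009 -0.1 -0.6 -2.8 50;-0.127 0.009 0.009 0 -0.2 -2.8 50;-0.127 0.009 0.009 0 0.1 -2.8 50",
)

```text
t: 9.15
eef_pos: [0.6539, -0.2618, 0.3453]
orientation: [-85.3, 88.2, 24.4]
wrist_force: [-0.2, -0.0, 0.8]
finger_gap: 0.0437
```

```bash
cat > k.py <<'E'
from m import *; from plan import *
P=get_image('wrist'); save('wrist2.png',P['img'])
try:
    m=best('loaf',P,[.633,-.141,.15]); print(fit(L,[m],[P],[.633,-.141,1.85]), m.sum())
except Exception as e: print(e)
Y=1.86; R=down(Y+np.pi/2); u=np.array([np.cos(Y),np.sin(Y)]); f=np.array([.633,-.141]); b=f-.11*u
rows([([*b,.30],R,50,.045),([*b,.168],R,50,.035),([*(f-.055*u),.168],R,50,.02)])
E
python3 k.py
```

```text
(array([ 0.63202345, -0.13858514,  1.85184541]), np.float64(0.5773291366906474)) 6950.0
now [ 0.6539 -0.2634  0.3436] [-83.4  88.3  25.9] [ -9.  27.  26.  -1. -87.  29.]
CALL 0.024 0.002 0.015 2.21 -0.71 0.62 50;0.024 0.002 0.015 2.19 -0.73 0.64 50;0 0 0 3.3 0 0 50;0 0 0 3.3 0 0 50;0 0 0 3.3 0 0 50;0 0 0 3.3 0 0 50;0 0 0 0 -0 1.83 50;0 0 0 0 -0 1.83 50;0 0 0 0 0 1.83 50
```

View pics/wrist2.png

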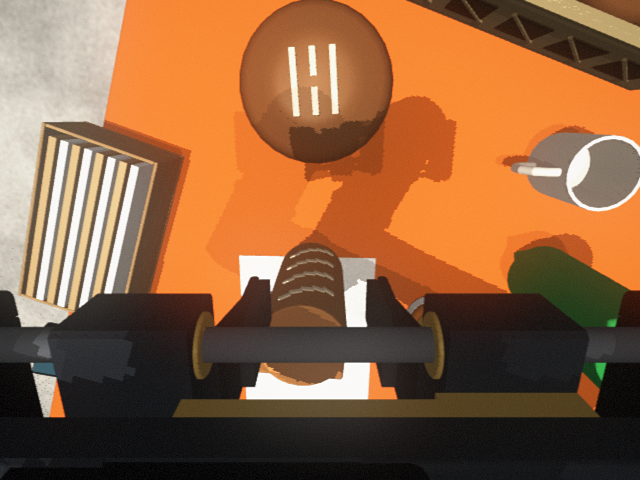

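The wrist view shows the loaf's scored crust at (310,270), centred between the fingers (255 and 380), with the boule at (315,80) well behind. The pose agrees with the fit, so I descend behind the crust.

>>> jog_arm(
  series="0.024 0 0.015 2.2 -0.7 0.6 50;0.024 0 0.015 2.2 -0.7 0.6 50;0 0 0 3.3 0 0 50;0 0 0 3.3 0 0 50;0 0 0 3.3 0 0 50;0 0 0 3 0 0 50;0 0 0 0 0 0 50",
)

```text
t: 9.95
eef_pos: [0.6636, -0.2428, 0.1682]
orientation: [-56.1, 89.6, 49.8]
wrist_force: [-1.2, -0.0, -1.2]
finger_gap: 0.0433
```

```bash
cat > l.py <<'E'
from plan import *
Y=1.855; R=down(Y+np.pi/2); u=np.array([np.cos(Y),np.sin(Y)]); f=np.array([.633,-.140]); d=sense()['eef_pos'][:2]-f
print('along',d@u,'lateral',d@[-u[1],u[0]])
rows([([*(f-.06*u),.168],R,50,.02),([*(f+.045*u),.168],R,50,.01)])
E
python3 l.py
```

```text
along -0.10722249620119921 lateral -0.0005961865980366896
now [ 0.6636 -0.2428  0.1682] [-56.1  89.6  49.8] [ -7.  32.   9.  -0. -67.  23.]
CALL -0.002 0.001 0.002 0.01 0.03 1.57 50;-0.002 0.001 0.002 0.01 0.03 1.57 50;-0.002 0.001 0.002 0.01 0.02 1.57 50;0 0 0 0 0 0.95 50;0 0 0 0 0 0.95 50;0 0 0 0 0 0.95 50;0 0 0 0 0 0.95 50;0 0 0 0 0 0.95 50;0 0 0 0 0 0.95 50;0 0 0 0 0 0.95 50;0 0 0 0 0 0.95 50;0 0 0 0 0 0.95 50;0 0 0 0 0 0.95 50;0 0 0 0 -0 0.95 50
```

>>> jog_arm(
  series="0 0 0 0 0 1.5 50;0 0 0 0 0 1.5 50;0 0 0 0 0 1.5 50;0 0 0 0 0 0.9 50;0 0 0 0 0 0.8 50;0 0 0 0 0 0.8 50;0 0 0 0 0 0.8 50;0 0 0 0 0 0.8 50",
)

```text
t: 10.75
eef_pos: [0.6422, -0.1559, 0.1781]
orientation: [-108.0, 89.0, -2.2]
wrist_force: [0.4, -0.4, 1.3]
finger_gap: 0.0433
```

```bash
python3 l.py; python3 - <<'E'
from h import *
P=get_image('side'); save('tip.png',cv2.resize(P['img'][130:330,200:440],None,fx=3,fy=3))
E
```

```text
along -0.01784652218586971 lateral -0.004383845033310308
now [ 0.6422 -0.1559  0.1781] [-108.    89.    -2.2] [  0.  27.   1.   0. -64.  15.]
CALL -0.003 -0.002 0.006 0.34 0.14 -1.4 50;-0.003 -0.002 0.006 0.34 0.14 -1.4 50;-0.003 -0.002 0.006 0.34 0.14 -1.4 50;0 0 0 0 0 0.95 50;0 0 0 0 0 0.95 50;0 0 0 0 0 0.95 50;0 0 0 0 0 0.95 50;0 0 0 0 0 0.95 50;0 0 0 0 0 0.95 50;0 0 0 0 0 0.95 50;0 0 0 0 0 0.95 50;0 0 0 0 0 0.95 50;-0 -0 -0 0 0 0.95 50;0 0 -0 0 -0 0.95 50
```

View pics/tip.png

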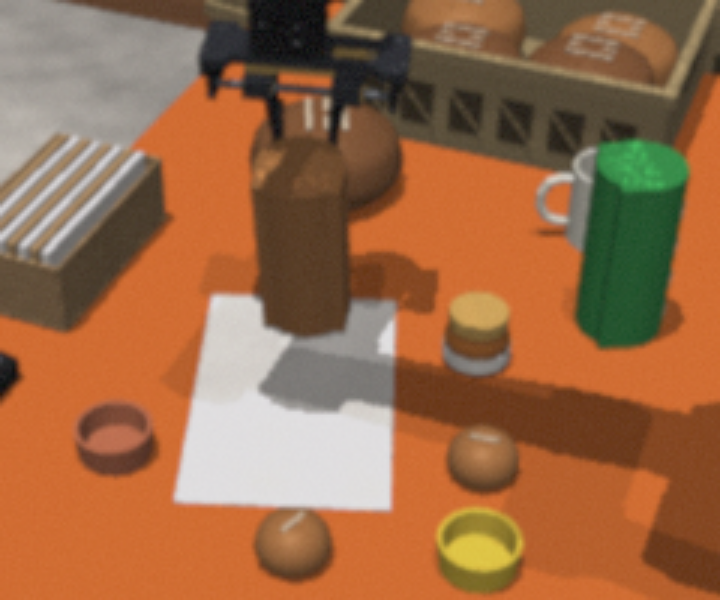

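The side view shows the loaf upright and starting to lean on the paper, with the fingers on its crust at about (305,125) and the dish clear at (115,437). I keep pushing and correct the small height drift.

>>> jog_arm(
  series="0 0 0 0.4 0 0.9 50;0 0 0 0.3 0 0.9 50;0 0 0 0.2 0 0.9 50;0 0 0 0.1 0 0.9 50;0 0 0 0.1 0 0.9 50",
)

```text
t: 11.3
eef_pos: [0.6282, -0.1079, 0.1644]
orientation: [-100.6, 89.1, 5.2]
wrist_force: [0.2, 0.0, 0.5]
finger_gap: 0.0438
```

```bash
python3 l.py; python3 - <<'E'
from h import *
P=get_image('side'); save('tip2.png',cv2.resize(P['img'][130:330,200:440],None,fx=3,fy=3))
E
```

```text
along 0.03212039139886515 lateral -0.004383463118809809
now [ 0.6282 -0.1079  0.1644] [-100.6   89.1    5.2] [  5.  25.  -3.  -0. -61.  11.]
CALL -0.002 -0.001 0.003 -0.07 0.07 -1.84 50;-0.002 -0.001 0.003 -0.07 0.07 -1.84 50;-0.002 -0.001 0.003 -0.07 0.08 -1.84 50;-0.002 -0.001 0.003 -0.07 0.08 -1.84 50;-0.002 -0.001 0.003 -0.07 0.08 -1.84 50;0 0 0 0 0 0.95 50;0 0 0 0 0 0.95 50;0 0 0 0 0 0.95 50;0 0 0 0 0 0.95 50;0 0 0 0 0 0.95 50;0 0 0 0 0 0.95 50;0 0 0 0 0 0.95 50;0 0 0 0 0 0.95 50;0 0 0 0 0 0.95 50;0 -0 -0 0 0 0.95 50;0 -0 -0 0 -0 0.95 50
```

View pics/tip2.png

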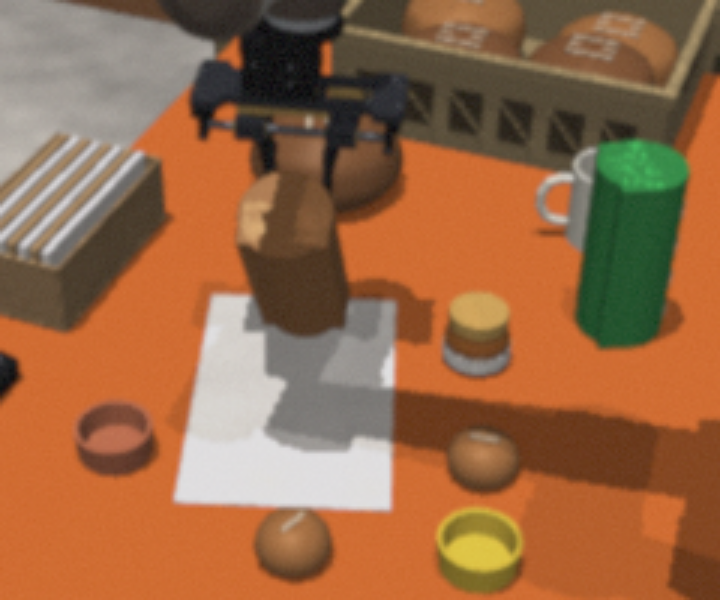

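The loaf is leaning well over, with its top at (287,210). I give a final nudge and then let it fall.

>>> jog_arm(
  series="0 0 0 0 0 0.9 50;0 0 0 0 0 0.8 50;0 0 0 0 0 0.4 50;0 0 0 -0.5 0 0 50;0 0 0 -1 0 -1 50;0 0 0 -3 0 -2 50;0 0 0 -4 0 -2 50;0 0 0 -4 0 -2 50;0 0 0 -4 0 -2 50;0 0 0 0 0 -4 50;0 0 0 0 0 -4 50;0 0 0 0 0 0 50;0 0 0 0 0 0 50",
)

```text
t: 12.65
eef_pos: [0.6665, -0.2626, 0.3462]
orientation: [-117.5, 88.6, -11.8]
wrist_force: [0.5, 1.0, -0.4]
finger_gap: 0.0433
```

```bash
cat > n.py <<'E'
from m import *; from plan import *
print(sense()['wrist_force'])
Ps=[get_image('scene'),get_image('side')]
c,s=np.cos(YAW),np.sin(YAW); M=np.array([[c,s],[-s,c]])
L2=np.c_[L[:,2],L[:,1],.038-L[:,0]]   # lying: local x along length from foot, flat down
ml=[best('loaf',P,[.60,.0,.04]) for P in Ps]
r,e=fit(L2,ml,Ps,[.62,-.10,1.86]); print('loaf',r,e); C=place(L2,r)[:,:2]
q=(M@(C-PP).T).T; print('extent in paper',q.min(0),q.max(0))
q=pw(.091,-.159); md=[best('dish',P,[*q,.016]) for P in Ps]; r,e=fit(D,md,Ps,q,False); print('dish',M@(r-PP),e)
for th in ['roll_a','jar','boule','mug','knife']:
    for b in boxes_of(th,Ps[0]): print(th,np.round(b['position'],3),round(b['confidence'],2))
save('end.png',np.hstack([cv2.resize(P['img'][a:a+200,b:b+170],None,fx=2.3,fy=2.3) for P,a,b in ((Ps[0],180,230),(Ps[1],170,230))]))
E
python3 n.py
```

```text
[ 0.49520576  1.01638757 -0.35094618]
loaf [ 0.62744197 -0.08970967  1.75980704] 0.37342026802888345
extent in paper [-0.08971704 -0.0770035 ] [0.11131133 0.03843532]
dish [ 0.08916191 -0.15449377] 0.21774655235298734
roll_a [0.527 0.165 0.03 ] 0.92
roll_a [0.408 0.015 0.031] 0.63
roll_a [ 0.63  -0.08  -0.003] 0.51
jar [ 0.467 -0.138  0.046] 0.74
jar [0.487 0.378 0.009] 0.5
boule [ 0.736 -0.373  0.073] 0.93
mug [ 0.417 -0.384  0.058] 0.72
knife [0.488 0.379 0.011] 0.66
```

View pics/end.png

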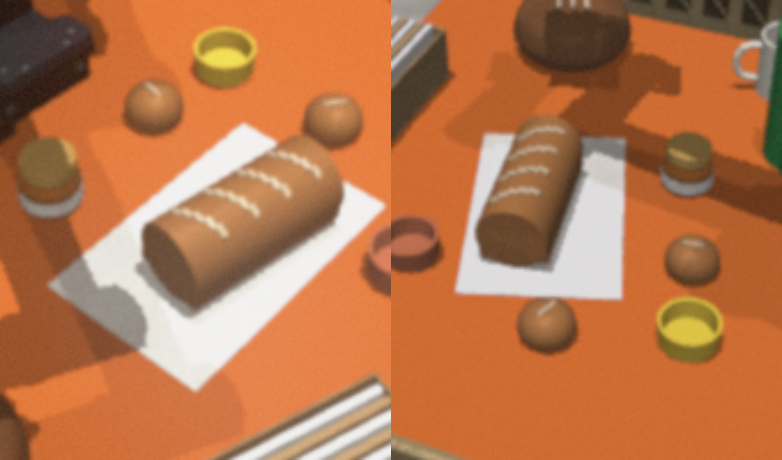

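Both views show the loaf flat side down with paper visible all round it, the dish upright off the sheet, and the rolls, jar and yellow dish where they were. I'm handing the job in.

```bash
python3 -c "
from workcell import *
print(finish_job(), sense()['t'])"
```

```text
the job is handed in; nothing more can be done
the job is handed in; nothing more can be done
```

Both parts are done in the order asked, and I handed the job in after about 13 s of robot time. I pushed the terracotta dish off the paper's -y long edge, then tipped the brown loaf over by pushing high on its crust. Neither was lifted.

**Dish:** it stands upright on the table. Its fitted centre is about 154 mm from the paper's midline, so its rim clears the paper edge by about 23 mm. An earlier fit, with the gripper partly in the way, gave 28 mm.

**Loaf:** it lies flat side down, wholly on the paper, about 18 mm or more inside every edge. That fit was rather loose (combined mismatch 0.37 over the two views), but both pictures show paper all round the loaf.

**Everything else:** both rolls, the jar, boule, knife and mug were found within about 1 cm of where they started. The networks also gave two false reports in the last check, a roll on the loaf and a jar at the knife, which the pictures contradict. The gripper was raised clear of everything at the end, with a wrist force of about 1 N, near the noise level.

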